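# Make up the two grinding-wheel kits for the portable skate sharpeners

### The arm

A 6-joint arm with a two-finger parallel gripper is mounted at the origin on the work surface. World frame = base frame: x ahead of the robot, y to its left, z up, the work surface at z = 0. Lengths are in mm, angles in rad, forces in N, time in s.
With the tool pointing down it reaches from about 200 to 875 mm from the base axis. Payload 3.4 kg.
Tool frame: the origin (TCP) lies on the centre line of the jaws, within the pads' length; the fingertips stand ahead of it and the grasp point (between the pads) lies 2 mm behind it (bot.tip_reach is the z of the fingertips in the tool frame, in mm); z points along the fingers, y is the line along which they close (so a half turn about z gives the same grasp; the last joint's range is limited). The gripper opens to 94 mm and grips with 3 to 60 N. Pads are 16 mm wide; open, the fingers measure 119 mm over their backs; the gripper's body (75 mm by 177 mm) begins 78 mm behind the grasp point.
Start: joints at [-1.276, 0.276, 1.505, -0, 1.361, -0.121], TCP at [232.258, -526.042, 222.493] pointing down, gripper open.
Joint ranges: [-2.89, 2.89], [-0.75, 2.08], [0.22, 2.7], [-1.18, 4.32], [0.11, 2.71], [-2.7, 2.7]. Speed limits (rad/s): [2.57, 2.57, 3.14, 3.14, 3.14, 3.14].

### API

Orientations are given as a unit quaternion [w, x, y, z].
In Python, from cell import bot gives the robot as it stands.
- The arm moves only by the shell command python3 -m crank 'ROWS'. ROWS is a JSON object with one list for each field, all of the same length, 1 to 5, a row being the entries at one place: aperture (the finger opening in mm), tx, ty, tz (the shift in mm), rx, ry, rz (a rotation vector in rad); each row is the pose to reach, as a shift and turn from the pose commanded when the command began, along the tool's axes at that moment; what a row does not reach only later rows make up. A row lasts 1/10 s, in which the tool goes at most 50 mm and 0.15 rad, less where a joint would pass 70% of its speed; a pose out of reach is approached as far as the arm can. The fingers move at their own pace and stop on an object; the grip force is fixed at half the most. Time passes only in rows, so rows that do not move let the fingers close. It prints the time, the measured TCP pose, the force, the opening and the grip force at its end. Input that does not fit is refused with a message, and nothing moves.
- bot.observe(): the state, without advancing time (a new reading comes with each control period).
- bot.grab_frame(name): name is "scene" or "top" or "wrist"; returns (picture, depth): 480x640x3 uint8, red, green, blue; 480x640 float32, mm along the optical axis (not along the pixel's ray), 0 where there is no reading.
- bot.calibration(name): a dict with "fx", "fy", "cx", "cy" (pixels), "T" (4x4, takes a point from camera to world coordinates); the wrist camera has in their place "tool_from_camera" (4x4, takes a point from camera to tool coordinates, whose origin is the TCP and whose axes are the flange's). Camera axes: x right, y down, z forward; pixel columns grow to the right and rows downward; lengths in mm; the calibration is good to about 2 mm. A picture is of the moment at which its call begins: read the wrist's pose just before it. calibration takes no time and is no camera call.
- bot.finish_job(): hands the job in; it is judged then, once.
The state is a dict: "clock": time; "q": joint angles; "joint_velocities": joint speeds; "effort": joint torques, N m; "ee_pos": TCP position; "tcp_rot": TCP orientation; "contact_force": force on the tool from outside, world axes, zero at the start; "moment": the same for the moment, N m; "width": finger opening in mm; "grasp_force": force on a finger pad.
Only numpy, scipy, OpenCV 4.12 (cv2) and the standard library are available. Lean on these libraries where they do the work, as an engineer would, in place of code of your own. Each camera call takes 0.05 s, during which the arm holds its last target. There are 200 camera calls.

### The job

Make up two kits from the stock lying on the bench. The yellow tray is the finishing kit: the pink wheel goes in its large bay, and the brass diamond dresser and the two-tone honing stone in its two narrow bays, one in each, either way round; the red tray is the cross-grinding kit: the blue wheel in its large bay and the black dressing stick in its narrow bay. Everything must lie flat on the floor of its bay, the bars lengthwise in theirs and the wheels hub up and set down rather than dropped, since they crack; leave the cream wheel, the tape roll and the rivet jar where they are.

Things in the scene. Friction and masses are not known exactly. Their poses are not given: they have to be found in the camera images.
- pink_wheel: Pink grinding wheel lying flat, hub up: disc 90 mm across, 10 mm thick; on it an aluminium hub: a flange 54 mm across and 3 mm high, then a knurled boss 36 mm across ending 38 mm above the underside, to hold it by; about 180 g. Origin: centre of the underside; z up.
- blue_wheel: Blue grinding wheel lying flat, hub up: disc 90 mm across, 10 mm thick; on it an aluminium hub: a flange 54 mm across and 3 mm high, then a knurled boss 36 mm across ending 38 mm above the underside, to hold it by; about 180 g. Origin: centre of the underside; z up.
- cream_wheel: Cream-white grinding wheel lying flat, hub up: disc 90 mm across, 10 mm thick; on it an aluminium hub: a flange 54 mm across and 3 mm high, then a knurled boss 36 mm across ending 38 mm above the underside, to hold it by; about 180 g. Origin: centre of the underside; z up. It belongs to neither kit and stays where it is.
- dressing_stick: Black square bar of abrasive, 100 mm long (x), 26 mm wide (y), 26 mm high, about 165 g. Origin: centre of the underside; z up.
- honing_stone: Two-tone stone bar, cream-white upper layer on an orange-brown lower one, 90 mm long (x), 30 mm wide (y), 24 mm high, about 160 g. Origin: centre of the underside; z up.
- diamond_dresser: Diamond dresser lying on the bench: a brass block 46 mm long (x), 24 mm wide (y) and 24 mm high, which is what to hold it by (across y), with a 10 mm steel quill reaching to 51 mm at +x, a dark 18 mm knob reaching to 35 mm at -x and a 12 mm thumbscrew standing 6 mm above the block; about 220 g. Origin: underside below the centre of the brass block; z up.
- yellow_tray: Yellow kit tray with three bays, 258 mm long (x), 130 mm wide (y). Fixed; floor 4 mm thick, walls and ribs 5 mm thick and 8 mm above it. Bays in a row along x, 120 mm in y, centred on y = 0: large wheel bay 110 mm in x, centre x = +69 mm; two narrow bays 64 mm in x, centres x = -23 mm and -92 mm. Origin: middle of the tray's underside; z up; x towards the wheel bay.
- red_tray: Red kit tray with two bays, 189 mm long (x), 130 mm wide (y). Fixed; floor 4 mm thick, walls and ribs 5 mm thick and 8 mm above it. Bays in a row along x, 120 mm in y, centred on y = 0: large wheel bay 110 mm in x, centre x = +34.5 mm; one narrow bay 64 mm in x, centre x = -57.5 mm. Origin: middle of the tray's underside; z up; x towards the wheel bay.
- tape_roll: Bystander: roll of black hockey tape lying flat, 72 mm across, 38 mm hole, 25 mm high. Origin: centre of the underside. To be left where it is.
- rivet_jar: Bystander: clear jar with a blue cap, 52 mm across, 55 mm high, standing. Origin: centre of the underside. To be left where it is.
Mind the look-alikes: they are no part of the job. There is more than one size of the pink_wheel; the one meant has the size given above. Leave any purple look-alike of the diamond_dresser alone.

How it is judged (in metres and radians):
At the end, for the whole second after the job is handed in: Pink wheel (hub up) in the large bay, honing stone and dresser lengthwise in the narrow bays of the yellow tray; blue wheel in the large, stick in the narrow bay of the red tray: anywhere between the walls, underside within 3 mm of the floor, tilt under 0.08 rad, bars within 0.45 rad of it, at rest (x of pink_wheel in the frame of yellow_tray between 0.057 and 0.081 m and y of pink_wheel in the frame of yellow_tray between -0.017 and 0.017 m and z of pink_wheel in the frame of yellow_tray between 0.001 and 0.007 m and angle between each of pink_wheel, blue_wheel, dressing_stick's own z axis and vertical below 0.08 rad and x of blue_wheel in the frame of red_tray between 0.0225 and 0.0465 m and y of blue_wheel in the frame of red_tray between -0.017 and 0.017 m and z of blue_wheel in the frame of red_tray between 0.001 and 0.007 m and x of dressing_stick in the frame of red_tray between -0.0775 and -0.0375 m and y of dressing_stick in the frame of red_tray between -0.014 and 0.014 m and z of dressing_stick in the frame of red_tray between 0.001 and 0.007 m and angle between the x axis of dressing_stick and the y axis of red_tray, either way round below 0.45 rad and (((x of honing_stone in the frame of yellow_tray between -0.041 and -0.005 m and y of honing_stone in the frame of yellow_tray between -0.018 and 0.018 m and z of honing_stone in the frame of yellow_tray between 0.001 and 0.007 m and angle between honing_stone's own z axis and vertical below 0.08 rad and angle between the x axis of honing_stone and the y axis of yellow_tray, either way round below 0.45 rad) and (x of diamond_dresser in the frame of yellow_tray between -0.113 and -0.071 m and y of diamond_dresser in the frame of yellow_tray between -0.027 and 0.027 m and z of diamond_dresser in the frame of yellow_tray between 0.001 and 0.007 m and angle between diamond_dresser's own z axis and vertical below 0.08 rad and angle between the x axis of diamond_dresser and the y axis of yellow_tray, either way round below 0.45 rad)) or ((x of honing_stone in the frame of yellow_tray between -0.11 and -0.074 m and y of honing_stone in the frame of yellow_tray between -0.018 and 0.018 m and z of honing_stone in the frame of yellow_tray between 0.001 and 0.007 m and angle between honing_stone's own z axis and vertical below 0.08 rad and angle between the x axis of honing_stone and the y axis of yellow_tray, either way round below 0.45 rad) and (x of diamond_dresser in the frame of yellow_tray between -0.044 and -0.002 m and y of diamond_dresser in the frame of yellow_tray between -0.027 and 0.027 m and z of diamond_dresser in the frame of yellow_tray between 0.001 and 0.007 m and angle between diamond_dresser's own z axis and vertical below 0.08 rad and angle between the x axis of diamond_dresser and the y axis of yellow_tray, either way round below 0.45 rad))) and linear speed of each of pink_wheel, blue_wheel, dressing_stick, honing_stone, diamond_dresser below 0.02 m/s); the robot touches nothing.
It fails at once if the pink wheel is dropped (falls faster than 0.7 m/s out of the fingers: about 25 mm) (linear speed of pink_wheel above 0.7 m/s and contact force between the fingers and pink_wheel below 0.05 N).
It fails at once if the blue wheel is dropped (falls faster than 0.7 m/s out of the fingers: about 25 mm) (linear speed of blue_wheel above 0.7 m/s and contact force between the fingers and blue_wheel below 0.05 N).
It fails at once if the cream wheel is moved more than 25 mm (distance of cream_wheel from where it was at the start of the episode above 0.025 m).
It fails at once if the tape roll is moved more than 25 mm (distance of tape_roll from where it was at the start of the episode above 0.025 m).
It fails at once if the rivet jar is moved more than 25 mm (distance of rivet_jar from where it was at the start of the episode above 0.025 m).
It also fails if it takes over 109 s, if anything falls off the work surface, if the arm or the gripper's body presses on something with over 40 N, if the wrist force passes 120 N, or if a joint passes its speed limit or range.

## Working session

There is one attempt and no reset: what is moved stays moved. The work goes in short steps, Python scripts to look and compute and a shell command to move; the robot and the scene stay as the last step left them, time stands still between calls to the robot, and variables do not carry over. Pictures are saved under pics/ and viewed, at most 14 in all, crops included, and the job is handed in when it is done.

```bash
ls; mkdir -p pics
python3 - <<'E'
from cell import bot
import cv2,numpy as np
for n in ("top","scene"):
    p,d=bot.grab_frame(n); cv2.imwrite(f"pics/{n}0.png",p[:,:,::-1]); np.save(f"pics/{n}0.npy",d)
    c=bot.calibration(n); print(n,{k:np.round(v,3).tolist() for k,v in c.items()})
c=bot.calibration("wrist"); print({k:np.round(v,3).tolist() for k,v in c.items()}, bot.tip_reach)
print(bot.observe())
E
```

```text
pics
top {'fx': 485.442, 'fy': 485.442, 'cx': 320.837, 'cy': 232.568, 'T': [[-0.023, -0.986, 0.163, 410.811], [-0.999, 0.018, -0.031, -35.041], [0.028, -0.164, -0.986, 1024.566], [0.0, 0.0, 0.0, 1.0]]}
scene {'fx': 479.096, 'fy': 479.096, 'cx': 313.212, 'cy': 237.921, 'T': [[-0.763, 0.533, -0.365, 906.975], [0.646, 0.627, -0.435, 363.74], [-0.002, -0.568, -0.823, 800.075], [0.0, 0.0, 0.0, 1.0]]}
{'fx': 408.935, 'fy': 408.935, 'cx': 321.051, 'cy': 243.868, 'tool_from_camera': [[-0.001, -0.958, -0.286, 84.359], [1.0, -0.001, -0.0, -0.337], [-0.0, -0.286, 0.958, -162.872], [0.0, 0.0, 0.0, 1.0]]} 17.0
{'clock': 0.1, 'q': array([-1.27599076e+00,  2.76501452e-01,  1.50594994e+00, -5.09821535e-05,
        1.36075047e+00, -1.20985100e-01]), 'joint_velocities': array([-0.00204794, -0.00335345, -0.00363895,  0.00088553, -0.00039543,
       -0.00057216]), 'effort': array([ 2.35627391e-03, -4.05452299e+01, -2.37778473e+01,  7.03414972e-02,
        2.98687059e-02, -5.40717815e-05]), 'ee_pos': array([ 232.09575572, -525.55307931,  221.73108422]), 'tcp_rot': array([-7.99402333e-04,  9.78466069e-01,  2.06406162e-01, -9.46726689e-05]), 'contact_force': array([ 0.01770377, -0.31744357,  0.79461627]), 'moment': array([-0.05540918,  0.06407952, -0.05036321]), 'grasp_force': 0.0, 'width': 94.11099910953112}
```

View pics/top0.png

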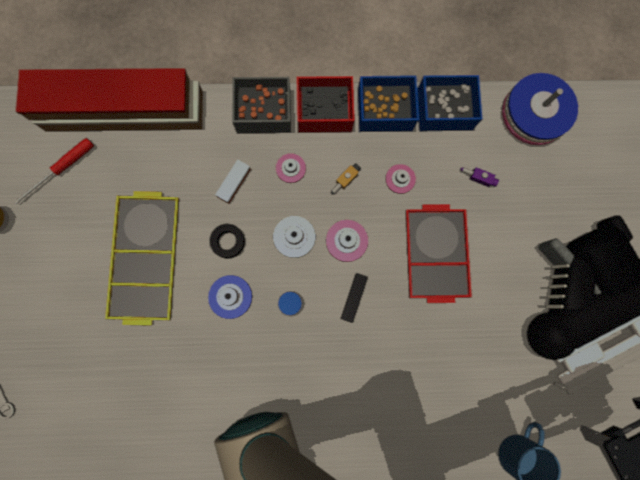

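View pics/scene0.png

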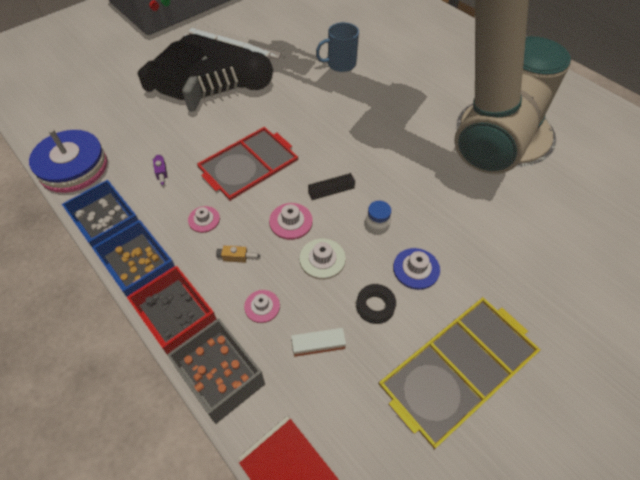

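The top view shows, in pixels:
- **Wheels:** big pink (347,240), blue (230,296), cream (294,236). The small pink look-alikes are at (291,167) and (401,179).
- **Bars:** stick (354,297), honing stone (233,181), brass dresser (347,178) with its quill toward the lower left. The purple look-alike is at (481,176).
- **Trays:** yellow (143,258) and red (437,253), both with the wheel bay on top.
- **Bystanders:** jar (290,303), tape (227,240).

The scene view shows the same layout from the far side. Next I'll measure everything from both views.

```bash
cat > h.py <<'E'
import numpy as np,cv2
from cell import bot
def cloud(n,d):
    c=bot.calibration(n); v,u=np.mgrid[:480,:640]
    P=np.stack([(u-c["cx"])*d/c["fx"],(v-c["cy"])*d/c["fy"],d],-1)
    W=P@c["T"][:3,:3].T+c["T"][:3,3]; W[d<=0]=np.nan; return W
def px(n,p):
    c=bot.calibration(n); q=(np.asarray(p,float)-c["T"][:3,3])@c["T"][:3,:3]
    return np.array([c["cx"]+c["fx"]*q[0]/q[2],c["cy"]+c["fy"]*q[1]/q[2]])
def tri(a,b,na="top",nb="scene"):
    A=[];r=[]
    for n,(u,v) in ((na,a),(nb,b)):
        c=bot.calibration(n); k=c["T"][:3,:3]@[(u-c["cx"])/c["fx"],(v-c["cy"])/c["fy"],1]; k/=np.linalg.norm(k)
        M=np.eye(3)-np.outer(k,k); A.append(M); r.append(M@c["T"][:3,3])
    return np.linalg.solve(sum(A),sum(r))
E
python3 - <<'E'
from h import *
T=cloud("top",np.load("pics/top0.npy")); S=cloud("scene",np.load("pics/scene0.npy"))
o={"pink":(347,240,33),"blue":(230,296,33),"cream":(294,236,28),"stick":(354,297,28),"stone":(233,181,27),"dresser":(347,178,24),"jar":(290,303,22),"tape":(227,240,22)}
for k,(u,v,r) in o.items():
    c=T[v,u,:2]
    for n,W in (("top",T),("scene",S)):
        m=(np.hypot(W[...,0]-c[0],W[...,1]-c[1])<r*2.1)
        z=W[m][:,2]; base=np.nanpercentile(z,8)
        for lo in ((5,30) if k in("pink","blue","cream") else (10,)):
            Q=W[m&(W[...,2]>lo)]
            if len(Q)<5: print(k,n,lo,"few");continue
            R=cv2.minAreaRect(Q[:,:2].astype(np.float32))
            print(k,n,lo,"rect",np.round(R[0],1),np.round(R[1],1),round(R[2],1),"top z",np.round(np.percentile(Q[:,2],[50,95]),1),"bench",round(base,1),len(Q))
# wheel boss triangulated
for k,a,b in (("pink",(348,239),(290.5,210)),("blue",(229.5,295),(420,259)),("stone",(234,181),(318.5,338)),("jar",(290,303),(380,209)),("stick",(354,297),(331,184))): print("tri",k,np.round(tri(a,b),1))
E
python3 - <<'E'
import cv2
a=cv2.imread('pics/top0.png')[185:330,100:480]
b=cv2.resize(a,(800,305),interpolation=cv2.INTER_CUBIC)
cv2.imwrite('pics/crop1.png',b)
E
```

```text
pink top 5 rect [ 554.1 -123.8] [116.4 109.2] 36.5 top z [11.6 39.4] bench -1.6 1408
pink top 30 rect [ 561.6 -121. ] [34.6 34.9] 69.4 top z [38.5 41.4] bench -1.6 240
pink scene 5 rect [ 547.2 -122.7] [118.7 100.7] 39.1 top z [12.3 39.6] bench -0.3 1268
pink scene 30 rect [ 562.2 -118.9] [34.2 36.3] 7.6 top z [38.7 41.3] bench -0.3 239
blue top 5 rect [452.8 118.6] [ 93.5 105. ] 53.2 top z [11.3 38.8] bench -1.8 1508
blue top 30 rect [448.9 124.2] [35.8 35.3] 79.4 top z [37.8 40.5] bench -1.8 263
blue scene 5 rect [443.3 126.4] [122.3 107.6] 44.6 top z [12.4 40. ] bench -0.0 1536
blue scene 30 rect [449.2 126.3] [36.2 34.8] 56.2 top z [39.  41.5] bench -0.0 299
cream top 5 rect [569.9 -13.2] [97.9 89.4] 59.7 top z [11.5 39.3] bench -1.2 1397
cream top 30 rect [571.1  -9.2] [34.9 35.1] 17.6 top z [38.4 41.1] bench -1.2 243
cream scene 5 rect [563.6  -8.9] [106.9  92. ] 2.6 top z [12.3 39.8] bench 0.1 1465
cream scene 30 rect [572.8  -6.7] [35.3 35.6] 8.7 top z [38.9 41.3] bench 0.1 277
stick top 10 rect [ 440.7 -131.2] [ 26.3 100. ] 69.4 top z [26.2 29.3] bench -1.8 654
stick scene 1
[... 206 characters left out ...]
7 top z [24.6 26.9] bench -0.7 1031
dresser top 10 rect [ 692.9 -119.9] [24. 86.] 45.3 top z [23.7 29.5] bench -1.9 353
dresser scene 10 rect [ 693.3 -117.7] [27.  85.1] 43.9 top z [23.  28.6] bench -0.8 470
jar top 10 rect [431.   -0.6] [48.7 50.4] 88.5 top z [55.1 58.1] bench -1.7 504
jar scene 10 rect [433.6   3.7] [48.9 48.8] 87.1 top z [52.7 58.1] bench 0.1 712
tape top 10 rect [564.1 130. ] [70.7 70. ] 42.7 top z [24.9 28.3] bench -1.5 736
tape scene 10 rect [564.8 132.2] [71.5 70.6] 75.4 top z [25.6 28.2] bench -0.0 1018
tri pink [ 559.2 -121.7   36.8]
tri blue [448.1 123.6  35.5]
tri stone [690.4 116.5  19.3]
tri jar [ 4.303e+02 -2.000e-01  5.200e+01]
tri stick [ 440.9 -131.7   19.5]
```

View pics/crop1.png

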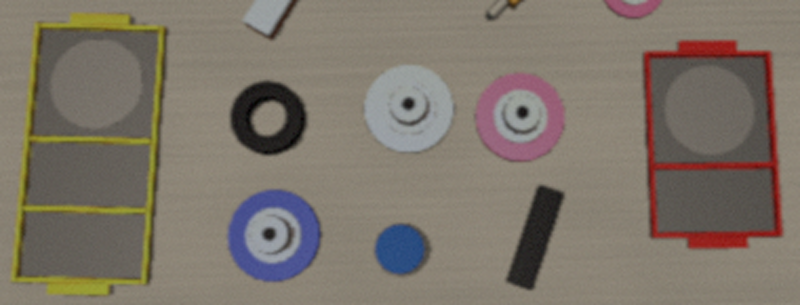

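The top and scene views agree to about 2 mm, and heights, boss widths and bar lengths match the text. Both tray wheel bays face world +x. Next I'll fit the trays and add a planning helper.

```bash
cat >> h.py <<'E'
def plan(x,y,z,head=None):
    """shift + turn in tool axes to bring the TCP to x,y,z with tool x at heading (deg, mod 180)"""
    from scipy.spatial.transform import Rotation as R
    s=bot.observe(); w,a,b,c=s["tcp_rot"]; M=R.from_quat([a,b,c,w]).as_matrix(); h=np.degrees(np.arctan2(M[1,0],M[0,0]))
    d=M.T@(np.array([x,y,z])-s["ee_pos"]); print("at",np.round(s["ee_pos"],1),"head",round(h,1),"tilt",np.round(M[:2,2],3),"shift",np.round(d,1),"w",round(s["width"],1),"gf",round(s["grasp_force"],1),"t",round(s["clock"],2))
    if head is not None:
        q1=np.degrees(np.arctan2(y,x))
        for g in (head-360,head-180,head,head+180,head+360):
            q6=q1+90-g
            if abs(q6)<150: print("  head",g,"q6",round(q6),"rz",round(-np.radians(g-h),3))
E
python3 - <<'E'
from h import *
for n in ("top","scene"):
    p=cv2.imread(f"pics/{n}0.png"); W=cloud(n,np.load(f"pics/{n}0.npy")); H=cv2.cvtColor(p,cv2.COLOR_BGR2HSV).astype(int)
    for k,hm,c in (("yellow",(H[...,0]>20)&(H[...,0]<36),(510,310)),("red",(H[...,0]<8)|(H[...,0]>173),(520,-310))):
        m=hm&(H[...,1]>130)&(np.abs(W[...,0]-c[0])<190)&(np.abs(W[...,1]-c[1])<120)&(W[...,2]>3)&(W[...,2]<25)
        n8,l,st,_=cv2.connectedComponentsWithStats(m.astype(np.uint8)); i=1+np.argmax(st[1:,4]); Q=W[l==i]
        R=cv2.minAreaRect(Q[:,:2].astype(np.float32)); print(n,k,np.round(R[0],1),np.round(R[1],1),round(R[2],1),"z",np.round(np.percentile(Q[:,2],[5,50,95]),1))
    # floor heights
def pt(u,v,z):
    c=bot.calibration("top"); k=c["T"][:3,:3]@[(u-c["cx"])/c["fx"],(v-c["cy"])/c["fy"],1]; o=c["T"][:3,3]; return (o+k*(z-o[2])/k[2])[:2].round(1)
f=2.105
for k,L in (("yellow",[(35,24),(165,27),(13,281),(147,285)]),("red",[(645,53),(770,53),(653,236),(780,235)]),("ribY",[(30,139),(155,142),(20,208),(150,211)]),("ribR",[(650,164),(775,164)])):
    print(k,[pt(100+a/f,185+b/f,12).tolist() for a,b in L])
W=cloud("top",np.load("pics/top0.npy")); print("floors",[W[v-3:v+4,u-5:u+6,2].mean().round(1) for u,v in ((145,225),(143,266),(139,302),(437,237),(440,281))])
plan(441,-130.2,120,-20.6)
E
```

```text
top yellow [535.5 305.5] [130.1 278.3] 87.5 z [ 4.7 11.4 14.9]
top red [ 531.6 -313.9] [131.2 210. ] 89.6 z [ 5.8 12.2 15.5]
scene yellow [536.2 308. ] [128.7 278.4] 87.6 z [ 5.9 12.5 15.1]
scene red [ 532.5 -311.3] [132.5 209.5] 89.1 z [ 5.5 11.7 14.8]
yellow [[663.7, 363.3], [658.5, 233.6], [409.5, 372.9], [402.6, 244.6]]
red [[623.3, -251.6], [621.0, -380.0], [438.5, -249.9], [436.7, -376.6]]
ribY [[547.3, 363.0], [541.8, 240.6], [479.5, 369.5], [473.9, 243.6]]
ribR [[509.9, -250.7], [507.3, -376.8]]
floors [np.float64(4.6), np.float64(4.4), np.float64(nan), np.float64(5.2), np.float64(5.4)]
at [ 232.1 -525.6  221.7] head 23.8 tilt [-0.001  0.002] shift [ 350.8 -277.1  102.2] w 94.1 gf 0.0 t 0.1
  head -20.6 q6 94 rz 0.775
  head 159.4 q6 -86 rz -2.366
```

Tray frames from the fits:

| Tray | Centre (mm) | x heading | Wheel bay | Narrow bays |
|---|---|---|---|---|
| Yellow | (535.8, 306.8) | −2.5° | (604.8, 303.8) | (512.8, 307.8), (443.9, 310.8) |
| Red | (532, −312.6) | −0.6° | (566.5, −313) | (474.5, −312) |

Rib positions and floor heights agree with the text. I'll start with the stick.

```bash
python3 -m crank '{"aperture":[60, 60, 60, 60, 60], "tx":[50, 90, 120, 150, 175], "ty":[-40, -70, -95, -115, -138], "tz":[20, 30, 40, 50, 50], "rx":[0, 0, 0, 0, 0], "ry":[0, 0, 0, 0, 0], "rz":[0, 0, 0, 0, 0]}' ; python3 -m crank '{"aperture":[60, 60, 60, 60, 60], "tx":[40, 80, 120, 155, 175], "ty":[-30, -60, -90, -120, -138], "tz":[10, 20, 30, 42, 50], "rx":[0, 0, 0, 0, 0], "ry":[0, 0, 0, 0, 0], "rz":[0.15, 0.3, 0.45, 0.6, 0.75]}'; python3 -m crank '{"aperture":[60, 60], "tx":[0, 0], "ty":[0, 0], "tz":[0, 0], "rx":[0, 0], "ry":[0, 0], "rz":[0, 0]}'
python3 - <<'E'
from h import *
s=bot.observe(); plan(441,-130.2,27,-20.6)
p,d=bot.grab_frame("wrist"); cv2.imwrite("pics/w1.png",p[:,:,::-1])
E
```

```text
clock: 0.6
ee_pos: [336.6, -325.7, 170.7]
tcp_rot: [-0.002, 0.978, 0.207, -0.001]
contact_force: [-0.1, 0.4, 0.6]
width: 60.5
grasp_force: 0.0
clock: 1.1
ee_pos: [436.7, -142.0, 125.4]
tcp_rot: [0.0, 0.993, -0.118, 0.0]
contact_force: [0.6, -0.0, -0.7]
width: 59.8
grasp_force: 0.0
clock: 1.3
ee_pos: [435.9, -142.8, 125.4]
tcp_rot: [0.0, 0.994, -0.113, -0.001]
contact_force: [-0.0, 0.1, -0.0]
width: 60.1
grasp_force: 0.0
at [ 435.9 -142.8  125.4] head -13.0 tilt [-0.001 -0.   ] shift [  2.3 -13.4  98.4] w 60.1 gf 0.0 t 1.3
  head -20.6 q6 94 rz 0.132
  head 159.4 q6 -86 rz -3.009
```

View pics/w1.png

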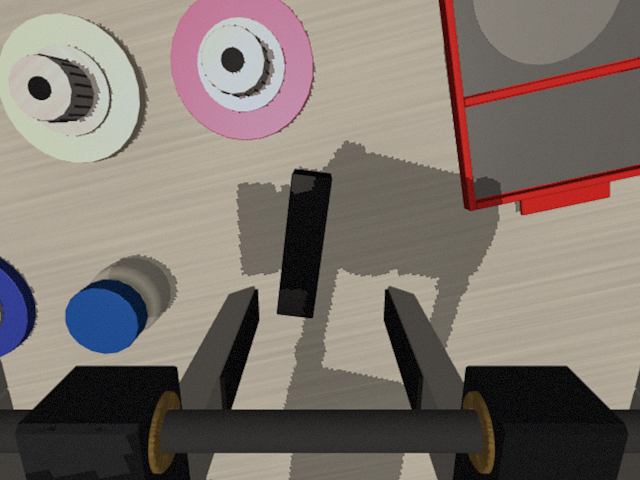

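The wrist view shows the stick's middle at (305,244), between the jaws' sides. That gives (6, −11) mm in tool axes against a planned (2, −13), so they agree and I'm going down.

```bash
python3 -m crank '{"aperture":[60, 60, 60, 60, 60], "tx":[3, 3, 3, 3, 3], "ty":[-13, -13, -13, -13, -13], "tz":[20, 50, 80, 98, 98], "rx":[0, 0, 0, 0, 0], "ry":[0, 0, 0, 0, 0], "rz":[0.13, 0.13, 0.13, 0.13, 0.13]}'; python3 -m crank '{"aperture":[10, 10, 10, 10, 10], "tx":[0, 0, 0, 0, 0], "ty":[0, 0, 0, 0, 0], "tz":[0, 0, 0, 0, 0], "rx":[0, 0, 0, 0, 0], "ry":[0, 0, 0, 0, 0], "rz":[0, 0, 0, 0, 0]}'; python3 -m crank '{"aperture":[10, 10, 10, 10], "tx":[0, 0, 0, 0], "ty":[0, 0, 0, 0], "tz":[-20, -60, -100, -100], "rx":[0, 0, 0, 0], "ry":[0, 0, 0, 0], "rz":[0, 0, 0, 0]}'
python3 - <<'E'
from h import *
plan(474.5,-312,125,89.4)
E
```

```text
clock: 1.85
ee_pos: [439.9, -132.4, 26.1]
tcp_rot: [-0.0, 0.984, -0.181, -0.002]
contact_force: [0.2, 0.4, -0.1]
width: 59.9
grasp_force: 0.0
clock: 2.35
ee_pos: [442.4, -131.8, 28.5]
tcp_rot: [0.0, 0.984, -0.18, 0.001]
contact_force: [-0.7, -0.2, 2.6]
width: 25.3
grasp_force: 30.0
clock: 2.75
ee_pos: [445.5, -133.1, 132.5]
tcp_rot: [0.001, 0.984, -0.179, 0.005]
contact_force: [1.5, -0.6, -1.5]
width: 25.9
grasp_force: 30.0
at [ 445.5 -133.1  132.5] head -20.7 tilt [ 0.01  -0.005] shift [ 90.2 157.2   8.6] w 25.9 gf 30.0 t 2.75
  head -90.6 q6 147 rz 1.22
  head 89.4 q6 -33 rz -1.921
```

```bash
python3 -m crank '{"aperture":[10, 10, 10, 10, 10], "tx":[23, 46, 68, 82, 90], "ty":[40, 80, 120, 145, 157], "tz":[0, 0, 0, 4, 8], "rx":[0, 0, 0, 0, 0], "ry":[0, 0, 0, 0, 0], "rz":[-0.15, -0.3, -0.45, -0.6, -0.75]}' ; python3 -m crank '{"aperture":[10, 10, 10, 10, 10], "tx":[0, 0, 0, 0, 0], "ty":[0, 0, 0, 0, 0], "tz":[0, 0, 0, 0, 0], "rx":[0, 0, 0, 0, 0], "ry":[0, 0, 0, 0, 0], "rz":[-0.15, -0.3, -0.45, -0.6, -0.75]}' ; python3 -m crank '{"aperture":[10, 10, 10, 10, 10], "tx":[0, 0, 0, 0, 0], "ty":[0, 0, 0, 0, 0], "tz":[0, 0, 0, 0, 0], "rx":[0, 0, 0, 0, 0], "ry":[0, 0, 0, 0, 0], "rz":[-0.15, -0.3, -0.42, -0.42, -0.42]}'
python3 - <<'E'
from h import *
plan(474.5,-312,31,89.4)
p,d=bot.grab_frame("wrist"); cv2.imwrite("pics/w2.png",p[:,:,::-1])
E
```

```text
clock: 3.25
ee_pos: [470.4, -312.9, 118.2]
tcp_rot: [-0.0, 0.982, 0.191, -0.0]
contact_force: [-0.4, -0.2, -1.6]
width: 25.7
grasp_force: 30.0
clock: 3.75
ee_pos: [469.7, -309.4, 118.1]
tcp_rot: [-0.001, 0.843, 0.538, -0.0]
contact_force: [0.5, -0.1, -2.0]
width: 25.7
grasp_force: 30.0
clock: 4.25
ee_pos: [470.1, -309.7, 118.8]
tcp_rot: [-0.001, 0.715, 0.699, -0.0]
contact_force: [0.3, -0.1, -1.7]
width: 26.0
grasp_force: 30.0
at [ 470.1 -309.7  118.8] head 88.7 tilt [-0.001  0.001] shift [-2.3  4.6 87.8] w 26.0 gf 30.0 t 4.25
  head -90.6 q6 147 rz 3.129
  head 89.4 q6 -33 rz -0.013
```

View pics/w2.png

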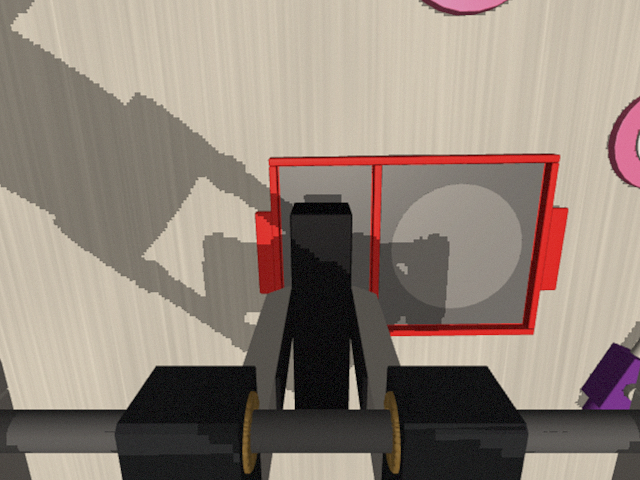

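The stick hangs over the narrow bay: walls at columns 280 and 373, stick at 321. I'm lowering it.

```bash
python3 -m crank '{"aperture":[10, 10, 10, 10, 10], "tx":[-2, -2, -2, -2, -2], "ty":[5, 5, 5, 5, 5], "tz":[30, 60, 75, 82, 86], "rx":[0, 0, 0, 0, 0], "ry":[0, 0, 0, 0, 0], "rz":[0, 0, 0, 0, 0]}'; python3 -m crank '{"aperture":[10, 10, 10], "tx":[0, 0, 0], "ty":[0, 0, 0], "tz":[0, 1, 1], "rx":[0, 0, 0], "ry":[0, 0, 0], "rz":[0, 0, 0]}'
```

```text
clock: 4.8
ee_pos: [475.5, -312.3, 33.2]
tcp_rot: [-0.0, 0.715, 0.699, -0.0]
contact_force: [-0.1, 0.0, -1.5]
width: 25.4
grasp_force: 30.0
clock: 5.1
ee_pos: [476.1, -312.8, 33.6]
tcp_rot: [0.001, 0.715, 0.7, 0.0]
contact_force: [-0.0, 0.4, -2.3]
width: 26.0
grasp_force: 30.0
```

```bash
python3 -m crank '{"aperture":[10, 10, 10], "tx":[0, 0, 0], "ty":[0, 0, 0], "tz":[1, 1.5, 1.5], "rx":[0, 0, 0], "ry":[0, 0, 0], "rz":[0, 0, 0]}'; python3 -m crank '{"aperture":[10, 10, 10], "tx":[0, 0, 0], "ty":[0, 0, 0], "tz":[1, 1, 1], "rx":[0, 0, 0], "ry":[0, 0, 0], "rz":[0, 0, 0]}'
```

```text
clock: 5.4
ee_pos: [476.0, -312.8, 32.5]
tcp_rot: [0.001, 0.715, 0.7, 0.0]
contact_force: [-1.0, -0.3, 6.0]
width: 25.9
grasp_force: 30.0
clock: 5.7
ee_pos: [476.0, -312.8, 32.4]
tcp_rot: [0.001, 0.715, 0.7, 0.0]
contact_force: [-2.0, 1.6, 11.7]
width: 26.0
grasp_force: 30.0
```

The stick is on the floor: force reverses and z is +4 mm from the pick. Release, lift, and go to the pink wheel at the same heading.

```bash
python3 -m crank '{"aperture":[45, 45, 45, 45, 45], "tx":[0, 0, 0, 0, 0], "ty":[0, 0, 0, 0, 0], "tz":[-1, -1, -1, -30, -70], "rx":[0, 0, 0, 0, 0], "ry":[0, 0, 0, 0, 0], "rz":[0, 0, 0, 0, 0]}';python3 -m crank '{"aperture":[60, 60], "tx":[0, 0], "ty":[0, 0], "tz":[-30, -30], "rx":[0, 0], "ry":[0, 0], "rz":[0, 0]}'
python3 - <<'E'
from h import *
plan(561.9,-120,120,90)
E
```

```text
clock: 6.2
ee_pos: [474.0, -311.1, 98.5]
tcp_rot: [-0.003, 0.715, 0.7, -0.0]
contact_force: [0.8, -0.7, 0.3]
width: 45.1
grasp_force: 0.0
clock: 6.4
ee_pos: [478.0, -314.4, 134.4]
tcp_rot: [0.004, 0.715, 0.7, 0.0]
contact_force: [0.5, -0.4, 0.2]
width: 57.3
grasp_force: 0.0
at [ 478.  -314.4  134.4] head 88.8 tilt [ 0.007 -0.006] shift [196.2  79.7  13.8] w 57.3 gf 0.0 t 6.4
  head 90 q6 -12 rz -0.021
```

```bash
python3 -m crank '{"aperture":[60, 60, 60, 60, 60], "tx":[45, 90, 135, 175, 196], "ty":[18, 36, 54, 72, 80], "tz":[2, 4, 6, 8, 10], "rx":[0, 0, 0, 0, 0], "ry":[0, 0, 0, 0, 0], "rz":[0, 0, 0, 0, 0]}'; python3 -m crank '{"aperture":[60, 60], "tx":[0, 0], "ty":[0, 0], "tz":[0, 0], "rx":[0, 0], "ry":[0, 0], "rz":[0, 0]}'
python3 - <<'E'
from h import *
plan(561.9,-120,34,90)
p,d=bot.grab_frame("wrist"); cv2.imwrite("pics/w3.png",p[:,:,::-1])
E
```

```text
clock: 6.9
ee_pos: [560.0, -114.7, 118.6]
tcp_rot: [-0.001, 0.714, 0.7, -0.0]
contact_force: [1.4, 0.2, -0.3]
width: 60.0
grasp_force: 0.0
clock: 7.1
ee_pos: [559.0, -117.9, 119.0]
tcp_rot: [-0.001, 0.714, 0.7, -0.001]
contact_force: [0.2, -0.7, -1.0]
width: 60.0
grasp_force: 0.0
at [ 559.  -117.9  119. ] head 88.9 tilt [-0.002 -0.   ] shift [-2.   3.2 85. ] w 60.0 gf 0.0 t 7.1
  head 90 q6 -12 rz -0.02
```

View pics/w3.png

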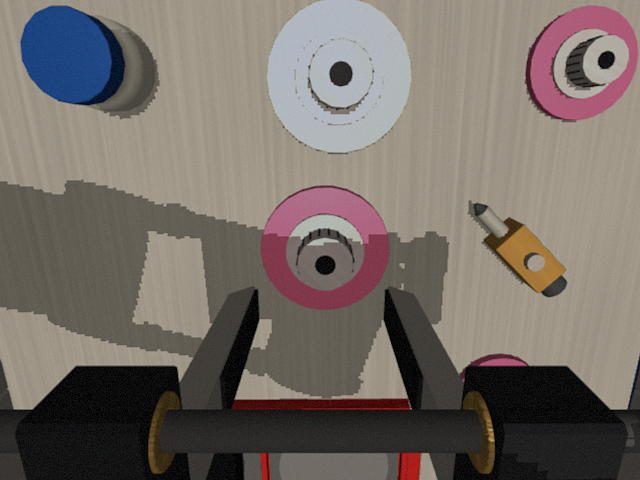

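The pink wheel's boss is at (325,262), which works out to (−0.4, 2.2) mm in tool axes and agrees with the plan. Cream sits clear at (341,73). I'm going down to grip the boss.

```bash
python3 -m crank '{"aperture":[60, 60, 60, 60, 60], "tx":[-1, -1, -1, -1, -1], "ty":[3, 3, 3, 3, 3], "tz":[30, 60, 78, 84, 84], "rx":[0, 0, 0, 0, 0], "ry":[0, 0, 0, 0, 0], "rz":[0, 0, 0, 0, 0]}'; python3 -m crank '{"aperture":[20, 20, 20, 20, 20], "tx":[0, 0, 0, 0, 0], "ty":[0, 0, 0, 0, 0], "tz":[0, 0, 0, 0, 0], "rx":[0, 0, 0, 0, 0], "ry":[0, 0, 0, 0, 0], "rz":[0, 0, 0, 0, 0]}'; python3 -m crank '{"aperture":[20, 20, 20, 20, 20], "tx":[0, 0, 0, 0, 0], "ty":[0, 0, 0, 0, 0], "tz":[-10, -40, -75, -100, -100], "rx":[0, 0, 0, 0, 0], "ry":[0, 0, 0, 0, 0], "rz":[0, 0, 0, 0, 0]}'
python3 - <<'E'
from h import *
plan(604.8,303.8,132,87.5)
E
```

```text
clock: 7.65
ee_pos: [561.8, -120.3, 35.5]
tcp_rot: [-0.001, 0.715, 0.699, -0.001]
contact_force: [0.3, 1.2, 0.4]
width: 60.1
grasp_force: 0.0
clock: 8.15
ee_pos: [562.5, -119.3, 37.1]
tcp_rot: [0.0, 0.714, 0.7, -0.0]
contact_force: [-3.0, -0.4, 5.2]
width: 35.7
grasp_force: 30.0
clock: 8.65
ee_pos: [565.7, -119.8, 140.2]
tcp_rot: [0.004, 0.715, 0.7, 0.002]
contact_force: [-0.4, 0.5, -1.1]
width: 35.2
grasp_force: 30.0
at [ 565.7 -119.8  140.2] head 88.8 tilt [ 0.009 -0.003] shift [424.4  30.1   7.5] w 35.2 gf 30.0 t 8.65
  head 87.5 q6 29 rz 0.023
```

```bash
python3 -m crank '{"aperture":[20, 20, 20, 20, 20], "tx":[35, 80, 125, 170, 215], "ty":[3, 6, 9, 12, 15], "tz":[0, 0, 0, 0, 0], "rx":[0, 0, 0, 0, 0], "ry":[0, 0, 0, 0, 0], "rz":[0, 0, 0, 0, 0]}'; python3 -m crank '{"aperture":[20, 20, 20, 20, 20], "tx":[45, 90, 135, 180, 208], "ty":[3, 6, 9, 12, 15], "tz":[0, 0, 0, 0, 0], "rx":[0, 0, 0, 0, 0], "ry":[0, 0, 0, 0, 0], "rz":[0, 0, 0, 0, 0]}'; python3 -m crank '{"aperture":[20, 20], "tx":[0, 0], "ty":[0, 0], "tz":[0, 0], "rx":[0, 0], "ry":[0, 0], "rz":[0, 0]}'
python3 - <<'E'
from h import *
plan(604.8,303.8,41,87.5)
p,d=bot.grab_frame("wrist"); cv2.imwrite("pics/w4.png",p[:,:,::-1])
E
```

```text
clock: 9.15
ee_pos: [581.3, 97.2, 134.4]
tcp_rot: [-0.001, 0.715, 0.699, -0.001]
contact_force: [0.8, -0.1, -2.0]
width: 35.4
grasp_force: 30.0
clock: 9.65
ee_pos: [600.5, 306.5, 134.0]
tcp_rot: [-0.001, 0.714, 0.7, -0.001]
contact_force: [-0.7, -0.5, -2.5]
width: 35.4
grasp_force: 30.0
clock: 9.85
ee_pos: [600.5, 303.1, 134.1]
tcp_rot: [-0.0, 0.714, 0.7, -0.002]
contact_force: [0.8, -0.4, -3.1]
width: 35.6
grasp_force: 30.0
at [600.5 303.1 134.1] head 88.9 tilt [-0.003 -0.002] shift [ 0.9  4.5 93.1] w 35.6 gf 30.0 t 9.85
  head 87.5 q6 29 rz 0.024
```

View pics/w4.png

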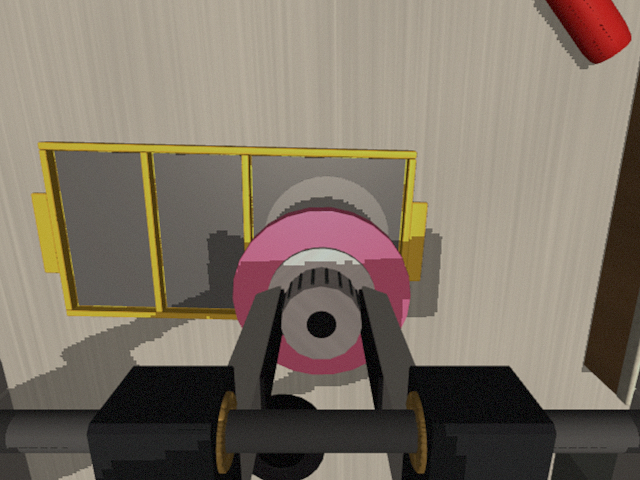

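The wheel is above the large bay: walls at columns 250–405, bay centre about 328, which means 5 mm to the right and matches the plan. I'm lowering gently.

```bash
python3 -m crank '{"aperture":[20, 20, 20, 20, 20], "tx":[1, 1, 1, 1, 1], "ty":[4.5, 4.5, 4.5, 4.5, 4.5], "tz":[25, 50, 70, 84, 89], "rx":[0, 0, 0, 0, 0], "ry":[0, 0, 0, 0, 0], "rz":[0, 0, 0, 0, 0]}'; python3 -m crank '{"aperture":[20, 20, 20, 20], "tx":[0, 0, 0, 0], "ty":[0, 0, 0, 0], "tz":[0, 1, 2, 2], "rx":[0, 0, 0, 0], "ry":[0, 0, 0, 0], "rz":[0, 0, 0, 0]}'; python3 -m crank '{"aperture":[20, 20, 20], "tx":[0, 0, 0], "ty":[0, 0, 0], "tz":[1, 1, 1], "rx":[0, 0, 0], "ry":[0, 0, 0], "rz":[0, 0, 0]}'
```

```text
clock: 10.4
ee_pos: [605.1, 302.2, 45.4]
tcp_rot: [-0.001, 0.715, 0.699, -0.002]
contact_force: [-0.1, -0.4, -1.7]
width: 35.3
grasp_force: 30.0
clock: 10.8
ee_pos: [606.6, 304.2, 46.1]
tcp_rot: [0.0, 0.715, 0.7, 0.001]
contact_force: [-0.2, 0.3, -2.6]
width: 35.3
grasp_force: 30.0
clock: 11.1
ee_pos: [606.2, 304.0, 44.3]
tcp_rot: [0.0, 0.715, 0.7, 0.0]
contact_force: [0.6, 0.1, -1.9]
width: 35.4
grasp_force: 30.0
```

```bash
python3 -m crank '{"aperture":[20, 20, 20], "tx":[0, 0, 0], "ty":[0, 0, 0], "tz":[1, 2, 2], "rx":[0, 0, 0], "ry":[0, 0, 0], "rz":[0, 0, 0]}'; python3 -m crank '{"aperture":[20, 20, 20], "tx":[0, 0, 0], "ty":[0, 0, 0], "tz":[1, 1, 1], "rx":[0, 0, 0], "ry":[0, 0, 0], "rz":[0, 0, 0]}'
```

```text
clock: 11.4
ee_pos: [606.0, 303.9, 42.0]
tcp_rot: [-0.0, 0.715, 0.7, -0.0]
contact_force: [-0.5, 0.4, -2.5]
width: 35.4
grasp_force: 30.0
clock: 11.7
ee_pos: [606.3, 304.0, 41.3]
tcp_rot: [0.0, 0.715, 0.7, 0.0]
contact_force: [-0.3, -0.4, -1.2]
width: 35.2
grasp_force: 30.0
```

```bash
python3 -m crank '{"aperture":[20, 20, 20], "tx":[0, 0, 0], "ty":[0, 0, 0], "tz":[0.5, 1, 1], "rx":[0, 0, 0], "ry":[0, 0, 0], "rz":[0, 0, 0]}'; python3 -m crank '{"aperture":[20, 20, 20], "tx":[0, 0, 0], "ty":[0, 0, 0], "tz":[0, 0.5, 0.5], "rx":[0, 0, 0], "ry":[0, 0, 0], "rz":[0, 0, 0]}'
```

```text
clock: 12.0
ee_pos: [606.3, 304.1, 41.2]
tcp_rot: [0.0, 0.715, 0.7, 0.0]
contact_force: [-1.4, -1.3, 4.6]
width: 35.5
grasp_force: 30.0
clock: 12.3
ee_pos: [606.3, 304.1, 41.2]
tcp_rot: [0.0, 0.715, 0.7, 0.0]
contact_force: [-2.3, -1.0, 6.9]
width: 35.2
grasp_force: 30.0
```

The wheel is down on the floor (+7 N). Release, lift, and go on to the honing stone.

```bash
python3 -m crank '{"aperture":[55, 55, 55, 55, 55], "tx":[0, 0, 0, 0, 0], "ty":[0, 0, 0, 0, 0], "tz":[0, 0, 0, -30, -70], "rx":[0, 0, 0, 0, 0], "ry":[0, 0, 0, 0, 0], "rz":[0, 0, 0, 0, 0]}';python3 -m crank '{"aperture":[60, 60], "tx":[0, 0], "ty":[0, 0], "tz":[-25, -25], "rx":[0, 0], "ry":[0, 0], "rz":[0, 0]}'
python3 - <<'E'
from h import *
plan(692.4,120.2,125,148)
E
```

```text
clock: 12.8
ee_pos: [604.4, 303.2, 107.4]
tcp_rot: [-0.001, 0.715, 0.7, -0.003]
contact_force: [1.2, -0.9, -0.0]
width: 54.8
grasp_force: 0.0
clock: 13.0
ee_pos: [608.9, 305.1, 138.9]
tcp_rot: [0.002, 0.715, 0.7, 0.004]
contact_force: [0.9, 1.1, 0.4]
width: 59.8
grasp_force: 0.0
at [608.9 305.1 138.9] head 88.8 tilt [0.008 0.003] shift [-183.1   87.3   14.1] w 59.8 gf 0.0 t 13.0
  head -32 q6 132 rz 2.108
  head 148 q6 -48 rz -1.033
```

```bash
python3 -m crank '{"aperture":[60, 60, 60, 60, 60], "tx":[-40, -80, -120, -160, -183], "ty":[18, 38, 58, 76, 87], "tz":[0, 4, 8, 10, 12], "rx":[0, 0, 0, 0, 0], "ry":[0, 0, 0, 0, 0], "rz":[-0.15, -0.3, -0.45, -0.6, -0.75]}'; python3 -m crank '{"aperture":[60, 60, 60, 60], "tx":[0, 0, 0, 0], "ty":[0, 0, 0, 0], "tz":[0, 0, 0, 0], "rx":[0, 0, 0, 0], "ry":[0, 0, 0, 0], "rz":[-0.15, -0.28, -0.28, -0.28]}'
python3 - <<'E'
from h import *
plan(692.4,120.2,27,148)
p,d=bot.grab_frame("wrist"); cv2.imwrite("pics/w5.png",p[:,:,::-1])
E
```

```text
clock: 13.5
ee_pos: [689.5, 115.7, 120.3]
tcp_rot: [-0.001, 0.407, 0.914, -0.001]
contact_force: [-0.0, 0.5, -0.4]
width: 59.5
grasp_force: 0.0
clock: 13.9
ee_pos: [688.6, 119.2, 121.3]
tcp_rot: [-0.001, 0.279, 0.96, -0.0]
contact_force: [0.6, 0.3, 0.7]
width: 60.2
grasp_force: 0.0
at [688.6 119.2 121.3] head 147.6 tilt [-0.002 -0.   ] shift [-2.8  3.  94.3] w 60.2 gf 0.0 t 13.9
  head -32 q6 132 rz 3.135
  head 148 q6 -48 rz -0.006
```

View pics/w5.png

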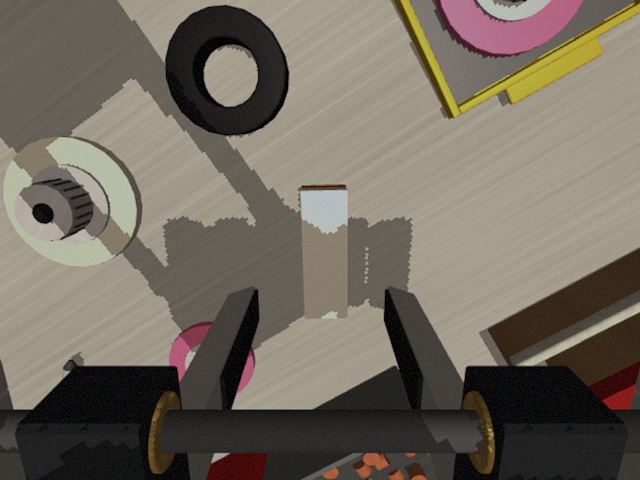

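The stone lies straight between the jaws, centred at (325,253) and aligned. Going down.

```bash
python3 -m crank '{"aperture":[60, 60, 60, 60, 60], "tx":[-1, -1, -1, -1, -1], "ty":[3, 3, 3, 3, 3], "tz":[30, 60, 85, 96, 96], "rx":[0, 0, 0, 0, 0], "ry":[0, 0, 0, 0, 0], "rz":[0, 0, 0, 0, 0]}'; python3 -m crank '{"aperture":[15, 15, 15, 15, 15], "tx":[0, 0, 0, 0, 0], "ty":[0, 0, 0, 0, 0], "tz":[0, 0, 0, 0, 0], "rx":[0, 0, 0, 0, 0], "ry":[0, 0, 0, 0, 0], "rz":[0, 0, 0, 0, 0]}'; python3 -m crank '{"aperture":[15, 15, 15, 15, 15], "tx":[0, 0, 0, 0, 0], "ty":[0, 0, 0, 0, 0], "tz":[-20, -60, -100, -100, -100], "rx":[0, 0, 0, 0, 0], "ry":[0, 0, 0, 0, 0], "rz":[0, 0, 0, 0, 0]}'
python3 - <<'E'
from h import *
plan(512.8,307.8,120,87.5)
E
```

```text
clock: 14.45
ee_pos: [690.3, 121.4, 24.8]
tcp_rot: [-0.002, 0.278, 0.961, -0.001]
contact_force: [-0.5, 0.2, -0.3]
width: 59.8
grasp_force: 0.0
clock: 14.95
ee_pos: [692.1, 120.9, 27.9]
tcp_rot: [0.001, 0.277, 0.961, -0.0]
contact_force: [-1.9, -1.4, 3.9]
width: 29.9
grasp_force: 30.0
clock: 15.45
ee_pos: [691.9, 121.3, 127.4]
tcp_rot: [0.001, 0.277, 0.961, 0.0]
contact_force: [-0.5, -0.0, -2.8]
width: 29.9
grasp_force: 30.0
at [691.9 121.3 127.4] head 147.8 tilt [0.002 0.   ] shift [251.   62.4   7.1] w 29.9 gf 30.0 t 15.45
  head 87.5 q6 33 rz 1.052
  head 267.5 q6 -147 rz -2.089
```

```bash
python3 -m crank '{"aperture":[15, 15, 15, 15, 15], "tx":[45, 90, 135, 180, 220], "ty":[11, 22, 33, 44, 55], "tz":[0, 0, 0, 0, 4], "rx":[0, 0, 0, 0, 0], "ry":[0, 0, 0, 0, 0], "rz":[0.15, 0.3, 0.45, 0.6, 0.75]}'
python3 - <<'E'
from h import *
plan(512.8,307.8,120,87.5)
E
```

```text
clock: 15.95
ee_pos: [531.7, 285.7, 120.5]
tcp_rot: [-0.001, 0.612, 0.791, -0.002]
contact_force: [0.2, 0.4, -2.9]
width: 29.6
grasp_force: 30.0
at [531.7 285.7 120.5] head 104.5 tilt [-0.004 -0.001] shift [ 26.1 -12.7   0.6] w 29.6 gf 30.0 t 15.95
  head 87.5 q6 33 rz 0.296
  head 267.5 q6 -147 rz -2.845
```

```bash
python3 -m crank '{"aperture":[15, 15, 15, 15, 15], "tx":[13, 27, 27, 27, 27], "ty":[-7, -14, -14, -14, -14], "tz":[0, 0, 0, 0, 0], "rx":[0, 0, 0, 0, 0], "ry":[0, 0, 0, 0, 0], "rz":[0.15, 0.3, 0.3, 0.3, 0.3]}'
python3 - <<'E'
from h import *
plan(512.8,307.8,32,87.5)
p,d=bot.grab_frame("wrist"); cv2.imwrite("pics/w6.png",p[:,:,::-1])
E
```

```text
clock: 16.45
ee_pos: [514.7, 306.6, 121.8]
tcp_rot: [0.0, 0.721, 0.693, -0.001]
contact_force: [-0.8, -0.3, -1.4]
width: 29.8
grasp_force: 30.0
at [514.7 306.6 121.8] head 87.7 tilt [-0.001 -0.001] shift [ 1.3 -1.8 89.8] w 29.8 gf 30.0 t 16.45
  head 87.5 q6 33 rz 0.004
  head 267.5 q6 -147 rz -3.138
```

View pics/w6.png

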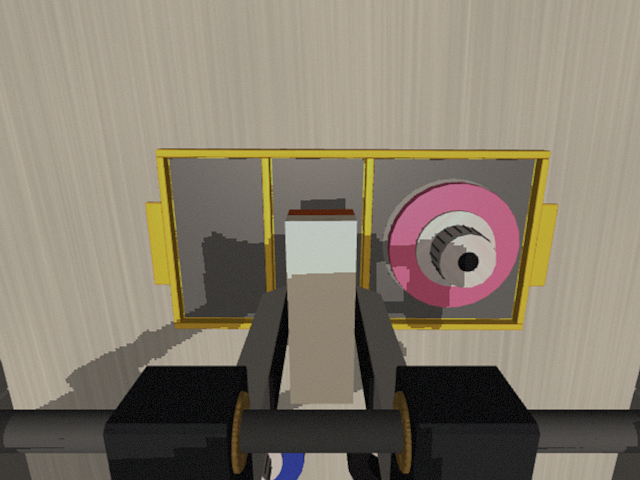

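The pink wheel sits flat in its bay at (455,243). The stone is centred over the middle bay, columns 272–366. Lowering.

```bash
python3 -m crank '{"aperture":[15, 15, 15, 15, 15], "tx":[1, 1, 1, 1, 1], "ty":[-2, -2, -2, -2, -2], "tz":[30, 60, 78, 85, 88], "rx":[0, 0, 0, 0, 0], "ry":[0, 0, 0, 0, 0], "rz":[0, 0, 0, 0, 0]}'; python3 -m crank '{"aperture":[15, 15, 15, 15], "tx":[0, 0, 0, 0], "ty":[0, 0, 0, 0], "tz":[0, 1, 1.5, 1.5], "rx":[0, 0, 0, 0], "ry":[0, 0, 0, 0], "rz":[0, 0, 0, 0]}'; python3 -m crank '{"aperture":[15, 15, 15], "tx":[0, 0, 0], "ty":[0, 0, 0], "tz":[0, 1, 1], "rx":[0, 0, 0], "ry":[0, 0, 0], "rz":[0, 0, 0]}'
```

```text
clock: 17.0
ee_pos: [512.8, 307.9, 34.0]
tcp_rot: [-0.0, 0.722, 0.692, -0.001]
contact_force: [0.1, 0.5, -2.2]
width: 29.9
grasp_force: 30.0
clock: 17.4
ee_pos: [512.8, 308.8, 33.9]
tcp_rot: [0.0, 0.721, 0.692, 0.001]
contact_force: [0.3, -0.5, -1.0]
width: 29.7
grasp_force: 30.0
clock: 17.7
ee_pos: [512.4, 308.6, 32.2]
tcp_rot: [0.0, 0.721, 0.692, -0.0]
contact_force: [0.7, -0.6, -1.5]
width: 29.5
grasp_force: 30.0
```

```bash
python3 -m crank '{"aperture":[15, 15, 15], "tx":[0, 0, 0], "ty":[0, 0, 0], "tz":[0.5, 1, 1], "rx":[0, 0, 0], "ry":[0, 0, 0], "rz":[0, 0, 0]}'; python3 -m crank '{"aperture":[15, 15, 15], "tx":[0, 0, 0], "ty":[0, 0, 0], "tz":[0, 0.5, 0.5], "rx":[0, 0, 0], "ry":[0, 0, 0], "rz":[0, 0, 0]}'
```

```text
clock: 18.0
ee_pos: [512.5, 308.6, 31.8]
tcp_rot: [0.0, 0.722, 0.692, 0.0]
contact_force: [-0.9, -0.4, 3.9]
width: 30.0
grasp_force: 30.0
clock: 18.3
ee_pos: [512.5, 308.6, 31.8]
tcp_rot: [0.0, 0.722, 0.692, 0.0]
contact_force: [-2.4, -2.4, 8.1]
width: 30.0
grasp_force: 30.0
```

```bash
python3 -m crank '{"aperture":[42, 42, 42, 42, 42], "tx":[0, 0, 0, 0, 0], "ty":[0, 0, 0, 0, 0], "tz":[0, 0, 0, -30, -70], "rx":[0, 0, 0, 0, 0], "ry":[0, 0, 0, 0, 0], "rz":[0, 0, 0, 0, 0]}';python3 -m crank '{"aperture":[60, 60], "tx":[0, 0], "ty":[0, 0], "tz":[-25, -25], "rx":[0, 0], "ry":[0, 0], "rz":[0, 0]}'
python3 - <<'E'
from h import *
plan(449.1,125.2,120,90)
E
```

```text
clock: 18.8
ee_pos: [510.8, 307.7, 98.9]
tcp_rot: [-0.001, 0.722, 0.692, -0.003]
contact_force: [0.4, 0.2, -0.1]
width: 42.1
grasp_force: 0.0
clock: 19.0
ee_pos: [515.1, 309.8, 129.4]
tcp_rot: [0.001, 0.722, 0.692, 0.004]
contact_force: [0.6, -0.5, 0.1]
width: 54.4
grasp_force: 0.0
at [515.1 309.8 129.4] head 87.6 tilt [0.008 0.003] shift [-187.2  -58.4    8.3] w 54.4 gf 0.0 t 19.0
  head 90 q6 16 rz -0.041
```

```bash
python3 -m crank '{"aperture":[60, 60, 60, 60, 60], "tx":[-45, -90, -135, -172, -188], "ty":[-14, -28, -42, -54, -57], "tz":[0, 0, 0, 0, 4], "rx":[0, 0, 0, 0, 0], "ry":[0, 0, 0, 0, 0], "rz":[0, 0, 0, 0, 0]}'; python3 -m crank '{"aperture":[60, 60], "tx":[0, 0], "ty":[0, 0], "tz":[0, 0], "rx":[0, 0], "ry":[0, 0], "rz":[0, 0]}'
python3 - <<'E'
from h import *
plan(449.1,125.2,35,90)
p,d=bot.grab_frame("wrist"); cv2.imwrite("pics/w7.png",p[:,:,::-1])
E
```

```text
clock: 19.5
ee_pos: [444.9, 120.4, 120.5]
tcp_rot: [-0.001, 0.722, 0.692, -0.002]
contact_force: [-0.2, 0.8, 0.2]
width: 59.6
grasp_force: 0.0
clock: 19.7
ee_pos: [447.7, 123.2, 121.0]
tcp_rot: [-0.0, 0.722, 0.692, -0.0]
contact_force: [-0.1, 0.2, -0.4]
width: 60.2
grasp_force: 0.0
at [447.7 123.2 121. ] head 87.6 tilt [-0.001  0.   ] shift [ 2.   1.4 86. ] w 60.2 gf 0.0 t 19.7
  head 90 q6 16 rz -0.042
```

View pics/w7.png

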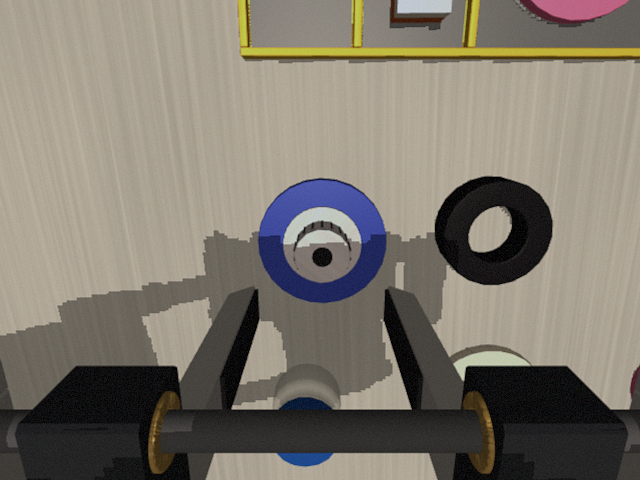

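The blue boss at (322,255) works out to (3.6, 0.6) mm in tool axes, and the plan said (2, 1.4). Jar and tape are clear. Gripping.

```bash
python3 -m crank '{"aperture":[60, 60, 60, 60, 60], "tx":[3, 3, 3, 3, 3], "ty":[1, 1, 1, 1, 1], "tz":[30, 60, 80, 86, 86], "rx":[0, 0, 0, 0, 0], "ry":[0, 0, 0, 0, 0], "rz":[0, 0, 0, 0, 0]}'; python3 -m crank '{"aperture":[20, 20, 20, 20, 20], "tx":[0, 0, 0, 0, 0], "ty":[0, 0, 0, 0, 0], "tz":[0, 0, 0, 0, 0], "rx":[0, 0, 0, 0, 0], "ry":[0, 0, 0, 0, 0], "rz":[0, 0, 0, 0, 0]}'; python3 -m crank '{"aperture":[20, 20, 20, 20, 20], "tx":[0, 0, 0, 0, 0], "ty":[0, 0, 0, 0, 0], "tz":[-10, -40, -75, -110, -110], "rx":[0, 0, 0, 0, 0], "ry":[0, 0, 0, 0, 0], "rz":[0, 0, 0, 0, 0]}'
python3 - <<'E'
from h import *
plan(566.5,-312.8,135,89.4)
E
```

```text
clock: 20.25
ee_pos: [448.7, 126.9, 35.0]
tcp_rot: [-0.001, 0.721, 0.693, -0.001]
contact_force: [0.8, -0.2, 0.1]
width: 59.6
grasp_force: 0.0
clock: 20.75
ee_pos: [449.2, 126.1, 36.5]
tcp_rot: [0.0, 0.722, 0.692, 0.0]
contact_force: [-1.1, 0.6, 6.1]
width: 35.2
grasp_force: 30.0
clock: 21.25
ee_pos: [452.4, 126.4, 150.5]
tcp_rot: [0.003, 0.722, 0.692, 0.004]
contact_force: [1.3, 0.3, -0.5]
width: 35.2
grasp_force: 30.0
at [452.4 126.4 150.5] head 87.6 tilt [0.01  0.001] shift [-434.2  131.9   16.2] w 35.2 gf 30.0 t 21.25
  head 89.4 q6 -28 rz -0.031
```

```bash
python3 -m crank '{"aperture":[20, 20, 20, 20, 20], "tx":[-35, -80, -125, -170, -215], "ty":[11, 24, 38, 52, 65], "tz":[0, 0, 0, 0, 0], "rx":[0, 0, 0, 0, 0], "ry":[0, 0, 0, 0, 0], "rz":[0, 0, 0, 0, 0]}'; python3 -m crank '{"aperture":[20, 20, 20, 20, 20], "tx":[-45, -90, -135, -180, -218], "ty":[14, 27, 41, 55, 66], "tz":[0, 0, 4, 8, 8], "rx":[0, 0, 0, 0, 0], "ry":[0, 0, 0, 0, 0], "rz":[0, 0, 0, 0, 0]}'; python3 -m crank '{"aperture":[20, 20], "tx":[0, 0], "ty":[0, 0], "tz":[0, 0], "rx":[0, 0], "ry":[0, 0], "rz":[0, 0]}'
python3 - <<'E'
from h import *
plan(566.5,-312.8,41,89.4)
p,d=bot.grab_frame("wrist"); cv2.imwrite("pics/w8.png",p[:,:,::-1])
E
```

```text
clock: 21.75
ee_pos: [504.5, -93.1, 144.8]
tcp_rot: [-0.001, 0.722, 0.692, -0.0]
contact_force: [0.4, 0.6, -1.7]
width: 35.5
grasp_force: 30.0
clock: 22.25
ee_pos: [561.3, -314.2, 135.6]
tcp_rot: [-0.001, 0.722, 0.692, -0.0]
contact_force: [0.2, -0.2, -1.5]
width: 35.4
grasp_force: 30.0
clock: 22.45
ee_pos: [560.9, -312.2, 136.0]
tcp_rot: [-0.002, 0.722, 0.692, -0.0]
contact_force: [0.1, 0.3, -1.7]
width: 35.3
grasp_force: 30.0
at [ 560.9 -312.2  136. ] head 87.5 tilt [-0.003  0.002] shift [-0.6  5.9 94.9] w 35.3 gf 30.0 t 22.45
  head 89.4 q6 -28 rz -0.033
```

View pics/w8.png

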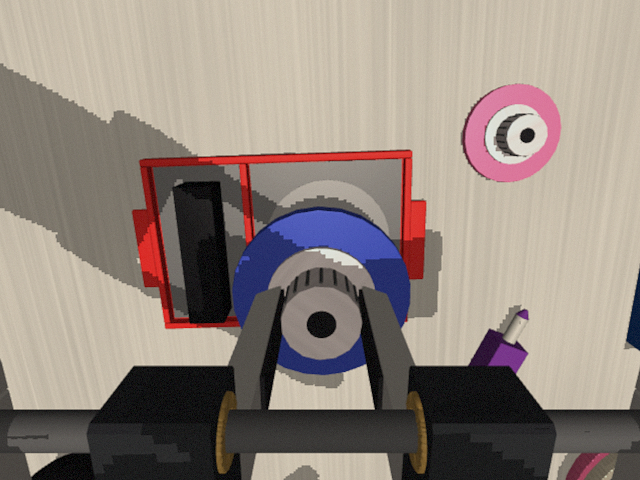

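The stick lies lengthwise and flat in its bay at (203,250). The wheel is over the large bay, and the bay centre at about column 329 means roughly 5.5 mm to the right, as planned. Lowering.

```bash
python3 -m crank '{"aperture":[20, 20, 20, 20, 20], "tx":[0, 0, 0, 0, 0], "ty":[6, 6, 6, 6, 6], "tz":[25, 50, 72, 87, 92], "rx":[0, 0, 0, 0, 0], "ry":[0, 0, 0, 0, 0], "rz":[-0.03, -0.03, -0.03, -0.03, -0.03]}'; python3 -m crank '{"aperture":[20, 20, 20, 20], "tx":[0, 0, 0, 0], "ty":[0, 0, 0, 0], "tz":[0, 1, 2, 2], "rx":[0, 0, 0, 0], "ry":[0, 0, 0, 0], "rz":[0, 0, 0, 0]}'; python3 -m crank '{"aperture":[20, 20, 20], "tx":[0, 0, 0], "ty":[0, 0, 0], "tz":[0.5, 1, 1], "rx":[0, 0, 0], "ry":[0, 0, 0], "rz":[0, 0, 0]}'
```

```text
clock: 23.0
ee_pos: [566.3, -309.3, 43.9]
tcp_rot: [-0.002, 0.71, 0.704, -0.0]
contact_force: [0.5, 0.7, -1.1]
width: 35.3
grasp_force: 30.0
clock: 23.4
ee_pos: [568.3, -312.4, 44.6]
tcp_rot: [0.001, 0.711, 0.703, 0.0]
contact_force: [-0.5, -1.0, -0.7]
width: 35.8
grasp_force: 30.0
clock: 23.7
ee_pos: [567.9, -312.3, 42.8]
tcp_rot: [0.0, 0.711, 0.703, -0.0]
contact_force: [0.5, 0.5, -1.6]
width: 35.5
grasp_force: 30.0
```

```bash
python3 -m crank '{"aperture":[20, 20, 20], "tx":[0, 0, 0], "ty":[0, 0, 0], "tz":[0.5, 1, 1], "rx":[0, 0, 0], "ry":[0, 0, 0], "rz":[0, 0, 0]}'; python3 -m crank '{"aperture":[20, 20, 20], "tx":[0, 0, 0], "ty":[0, 0, 0], "tz":[0.5, 1, 1], "rx":[0, 0, 0], "ry":[0, 0, 0], "rz":[0, 0, 0]}'; python3 -m crank '{"aperture":[20, 20, 20], "tx":[0, 0, 0], "ty":[0, 0, 0], "tz":[0, 0.5, 0.5], "rx":[0, 0, 0], "ry":[0, 0, 0], "rz":[0, 0, 0]}'
```

```text
clock: 24.0
ee_pos: [567.9, -312.2, 41.7]
tcp_rot: [-0.0, 0.711, 0.703, -0.0]
contact_force: [0.1, -0.2, -1.5]
width: 35.6
grasp_force: 30.0
clock: 24.3
ee_pos: [567.9, -312.2, 40.7]
tcp_rot: [-0.0, 0.711, 0.703, -0.0]
contact_force: [-0.2, -0.7, -1.5]
width: 35.1
grasp_force: 30.0
clock: 24.6
ee_pos: [568.0, -312.3, 40.6]
tcp_rot: [0.0, 0.711, 0.703, -0.0]
contact_force: [-0.1, 0.2, -0.4]
width: 35.6
grasp_force: 30.0
```

```bash
python3 -m crank '{"aperture":[20, 20, 20], "tx":[0, 0, 0], "ty":[0, 0, 0], "tz":[0.5, 1, 1], "rx":[0, 0, 0], "ry":[0, 0, 0], "rz":[0, 0, 0]}'
```

```text
clock: 24.9
ee_pos: [568.0, -312.3, 40.6]
tcp_rot: [0.0, 0.711, 0.703, 0.0]
contact_force: [-1.6, 1.1, 7.0]
width: 35.5
grasp_force: 30.0
```

```bash
python3 -m crank '{"aperture":[55, 55, 55, 55, 55], "tx":[0, 0, 0, 0, 0], "ty":[0, 0, 0, 0, 0], "tz":[0, 0, 0, -30, -70], "rx":[0, 0, 0, 0, 0], "ry":[0, 0, 0, 0, 0], "rz":[0, 0, 0, 0, 0]}';python3 -m crank '{"aperture":[55, 55], "tx":[0, 0], "ty":[0, 0], "tz":[-25, -25], "rx":[0, 0], "ry":[0, 0], "rz":[0, 0]}'
python3 - <<'E'
from h import *
plan(698.5,-124,125,135.3)
E
```

```text
clock: 25.4
ee_pos: [566.4, -311.2, 107.3]
tcp_rot: [-0.003, 0.711, 0.703, -0.001]
contact_force: [1.1, -0.7, -0.5]
width: 55.0
grasp_force: 0.0
clock: 25.6
ee_pos: [570.3, -313.8, 138.4]
tcp_rot: [0.004, 0.711, 0.703, 0.001]
contact_force: [-0.1, 0.0, 0.2]
width: 55.0
grasp_force: 0.0
at [ 570.3 -313.8  138.4] head 89.4 tilt [ 0.007 -0.005] shift [191.3 125.9  13.4] w 55.0 gf 0.0 t 25.6
  head -44.69999999999999 q6 125 rz 2.34
  head 135.3 q6 -55 rz -0.802
```

```bash
python3 -m crank '{"aperture":[55, 55, 55, 55, 55], "tx":[40, 80, 120, 160, 191], "ty":[26, 52, 78, 104, 126], "tz":[0, 4, 8, 10, 10], "rx":[0, 0, 0, 0, 0], "ry":[0, 0, 0, 0, 0], "rz":[-0.15, -0.3, -0.45, -0.6, -0.75]}'; python3 -m crank '{"aperture":[55, 55, 55], "tx":[0, 0, 0], "ty":[0, 0, 0], "tz":[0, 0, 0], "rx":[0, 0, 0], "ry":[0, 0, 0], "rz":[-0.05, -0.05, -0.05]}'
python3 - <<'E'
from h import *
plan(698.5,-124,27,135.3)
p,d=bot.grab_frame("wrist"); cv2.imwrite("pics/w9.png",p[:,:,::-1])
E
```

```text
clock: 26.1
ee_pos: [696.1, -119.8, 121.7]
tcp_rot: [-0.002, 0.401, 0.916, 0.0]
contact_force: [-0.4, 0.6, 0.3]
width: 54.9
grasp_force: 0.0
clock: 26.4
ee_pos: [695.2, -122.7, 122.7]
tcp_rot: [-0.001, 0.382, 0.924, -0.0]
contact_force: [-0.2, -0.6, -0.3]
width: 54.9
grasp_force: 0.0
at [ 695.2 -122.7  122.7] head 135.1 tilt [-0.002  0.   ] shift [-3.4  1.6 95.7] w 54.9 gf 0.0 t 26.4
  head -44.69999999999999 q6 125 rz 3.139
  head 135.3 q6 -55 rz -0.003
```

View pics/w9.png

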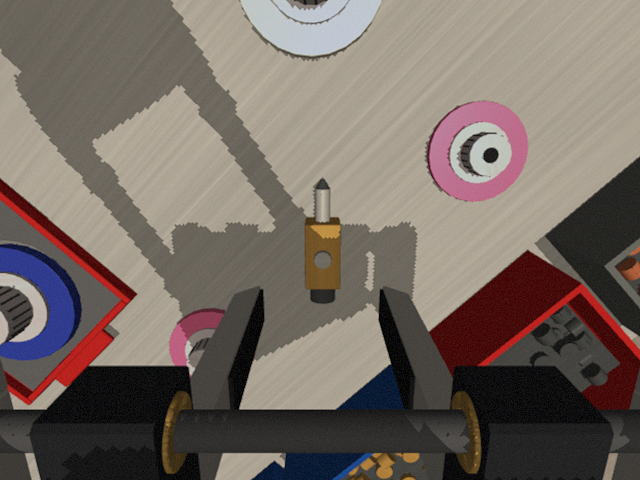

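The dresser is aligned with the jaws, brass block centre (322,254), or about (−1, 0.5) mm in tool axes, with the quill forward. The purple look-alike is out of this view. Gripping the block.

```bash
python3 -m crank '{"aperture":[55, 55, 55, 55, 55], "tx":[-2, -2, -2, -2, -2], "ty":[1, 1, 1, 1, 1], "tz":[30, 60, 85, 96, 97], "rx":[0, 0, 0, 0, 0], "ry":[0, 0, 0, 0, 0], "rz":[0, 0, 0, 0, 0]}'; python3 -m crank '{"aperture":[10, 10, 10, 10, 10], "tx":[0, 0, 0, 0, 0], "ty":[0, 0, 0, 0, 0], "tz":[0, 0, 0, 0, 0], "rx":[0, 0, 0, 0, 0], "ry":[0, 0, 0, 0, 0], "rz":[0, 0, 0, 0, 0]}'; python3 -m crank '{"aperture":[10, 10, 10, 10], "tx":[0, 0, 0, 0], "ty":[0, 0, 0, 0], "tz":[-20, -60, -110, -110], "rx":[0, 0, 0, 0], "ry":[0, 0, 0, 0], "rz":[0, 0, 0, 0]}'
python3 - <<'E'
from h import *
plan(443.9,310,130,87.5)
E
```

```text
clock: 26.95
ee_pos: [696.7, -124.0, 25.6]
tcp_rot: [-0.002, 0.382, 0.924, -0.0]
contact_force: [0.1, 0.2, 0.1]
width: 55.0
grasp_force: 0.0
clock: 27.45
ee_pos: [698.5, -123.8, 28.3]
tcp_rot: [0.001, 0.381, 0.925, -0.0]
contact_force: [-1.3, -0.7, 3.5]
width: 23.5
grasp_force: 30.0
clock: 27.85
ee_pos: [702.8, -124.3, 145.3]
tcp_rot: [0.007, 0.381, 0.925, 0.001]
contact_force: [1.2, -0.3, -0.4]
width: 23.9
grasp_force: 30.0
at [ 702.8 -124.3  145.3] head 135.2 tilt [ 0.014 -0.004] shift [489.9 125.7  10. ] w 23.9 gf 30.0 t 27.85
  head 87.5 q6 37 rz 0.833
  head 267.5 q6 -143 rz -2.309
```

```bash
python3 -m crank '{"aperture":[10, 10, 10, 10, 10], "tx":[40, 85, 130, 175, 220], "ty":[10, 22, 33, 45, 56], "tz":[0, 0, 0, 0, 0], "rx":[0, 0, 0, 0, 0], "ry":[0, 0, 0, 0, 0], "rz":[0, 0, 0, 0, 0]}'; python3 -m crank '{"aperture":[10, 10, 10, 10, 10], "tx":[45, 90, 135, 180, 220], "ty":[12, 23, 35, 46, 56], "tz":[0, 0, 0, 0, 5], "rx":[0, 0, 0, 0, 0], "ry":[0, 0, 0, 0, 0], "rz":[0.15, 0.3, 0.45, 0.6, 0.75]}'; python3 -m crank '{"aperture":[10, 10], "tx":[0, 0], "ty":[0, 0], "tz":[0, 0], "rx":[0, 0], "ry":[0, 0], "rz":[0, 0]}'
python3 - <<'E'
from h import *
plan(443.6,303,125,87.5)
E
```

```text
clock: 28.35
ee_pos: [579.7, 73.0, 136.2]
tcp_rot: [-0.001, 0.381, 0.924, -0.0]
contact_force: [0.7, 0.8, -2.2]
width: 23.8
grasp_force: 30.0
clock: 28.85
ee_pos: [464.7, 265.7, 132.1]
tcp_rot: [-0.0, 0.684, 0.73, 0.0]
contact_force: [-0.0, 0.0, -1.9]
width: 23.9
grasp_force: 30.0
clock: 29.05
ee_pos: [465.1, 264.6, 131.8]
tcp_rot: [-0.0, 0.68, 0.733, -0.001]
contact_force: [0.0, -0.8, -1.8]
width: 23.8
grasp_force: 30.0
at [465.1 264.6 131.8] head 94.3 tilt [-0.001 -0.001] shift [ 39.9 -18.6   6.7] w 23.8 gf 30.0 t 29.05
  head 87.5 q6 37 rz 0.119
  head 267.5 q6 -143 rz -3.023
```

```bash
python3 -m crank '{"aperture":[10, 10, 10, 10], "tx":[20, 40, 40, 40], "ty":[-9, -18, -18, -18], "tz":[0, 5, 5, 5], "rx":[0, 0, 0, 0], "ry":[0, 0, 0, 0], "rz":[0.06, 0.12, 0.12, 0.12]}'
python3 - <<'E'
from h import *
plan(443.6,303,32.3,87.5)
p,d=bot.grab_frame("wrist"); cv2.imwrite("pics/w10.png",p[:,:,::-1])
E
```

```text
clock: 29.45
ee_pos: [446.1, 301.7, 127.2]
tcp_rot: [0.0, 0.724, 0.69, -0.0]
contact_force: [0.5, 0.8, -1.0]
width: 23.6
grasp_force: 30.0
at [446.1 301.7 127.2] head 87.3 tilt [ 0.    -0.001] shift [ 1.3 -2.6 94.9] w 23.6 gf 30.0 t 29.45
  head 87.5 q6 37 rz -0.004
  head 267.5 q6 -143 rz -3.146
```

View pics/w10.png

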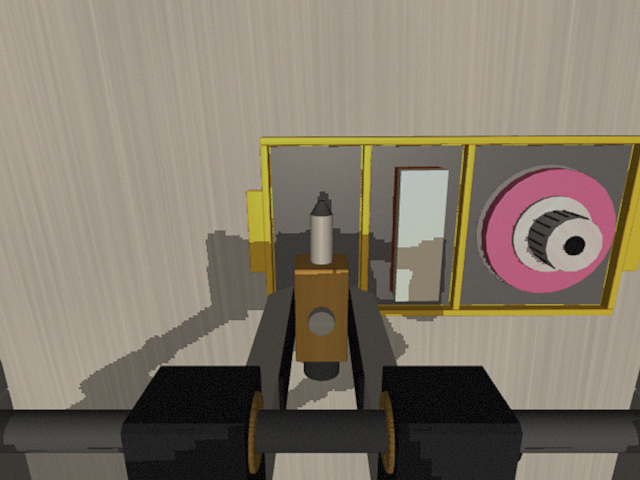

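The stone lies flat and lengthwise in the middle bay at (420,235). The dresser is over the last bay, columns 273–362. Lowering.

```bash
python3 -m crank '{"aperture":[10, 10, 10, 10, 10], "tx":[1, 1, 1, 1, 1], "ty":[-2, -2, -2, -2, -2], "tz":[30, 60, 82, 90, 93], "rx":[0, 0, 0, 0, 0], "ry":[0, 0, 0, 0, 0], "rz":[0, 0, 0, 0, 0]}'; python3 -m crank '{"aperture":[10, 10, 10, 10], "tx":[0, 0, 0, 0], "ty":[0, 0, 0, 0], "tz":[0, 1, 2, 2], "rx":[0, 0, 0, 0], "ry":[0, 0, 0, 0], "rz":[0, 0, 0, 0]}'; python3 -m crank '{"aperture":[10, 10, 10], "tx":[0, 0, 0], "ty":[0, 0, 0], "tz":[0.5, 1, 1], "rx":[0, 0, 0], "ry":[0, 0, 0], "rz":[0, 0, 0]}'
```

```text
clock: 30.0
ee_pos: [443.9, 302.9, 33.9]
tcp_rot: [0.0, 0.724, 0.689, -0.001]
contact_force: [0.2, -0.5, -2.4]
width: 23.5
grasp_force: 30.0
clock: 30.4
ee_pos: [443.9, 304.1, 33.1]
tcp_rot: [0.0, 0.724, 0.69, 0.001]
contact_force: [-0.7, 0.3, -1.8]
width: 23.9
grasp_force: 30.0
clock: 30.7
ee_pos: [443.7, 304.1, 32.3]
tcp_rot: [0.0, 0.724, 0.69, 0.0]
contact_force: [-1.2, -1.0, 4.4]
width: 24.1
grasp_force: 30.0
```

```bash
python3 -m crank '{"aperture":[40, 40, 40, 40, 40], "tx":[0, 0, 0, 0, 0], "ty":[0, 0, 0, 0, 0], "tz":[0, 0, 0, -30, -70], "rx":[0, 0, 0, 0, 0], "ry":[0, 0, 0, 0, 0], "rz":[0, 0, 0, 0, 0]}';python3 -m crank '{"aperture":[40, 40, 40, 40, 40], "tx":[0, -50, -100, -150, -200], "ty":[0, 0, 0, -50, -90], "tz":[-30, -70, -100, -100, -100], "rx":[0, 0, 0, 0, 0], "ry":[0, 0, 0, 0, 0], "rz":[0, 0, 0, 0, 0]}'; python3 -m crank '{"aperture":[40, 40], "tx":[0, 0], "ty":[0, 0], "tz":[0, 0], "rx":[0, 0], "ry":[0, 0], "rz":[0, 0]}'
python3 - <<'E'
from h import *
p,d=bot.grab_frame("top"); cv2.imwrite("pics/top1.png",p[:,:,::-1]); W=cloud("top",d)
for k,c,th,h in (("stoneY",(-23,0),(535.8,306.8),-2.5),("dresserY",(-92,0),(535.8,306.8),-2.5),("stickR",(-57.5,0),(532,-312.6),-.6),("pinkY",(69,0),(535.8,306.8),-2.5),("blueR",(34.5,0),(532,-312.6),-.6)):
    a=np.radians(h); d2=W[...,:2]-np.array(th); L=np.stack([d2[...,0]*np.cos(a)+d2[...,1]*np.sin(a),-d2[...,0]*np.sin(a)+d2[...,1]*np.cos(a)],-1)
    lo=35 if "Y"==k[-1] and "pink" in k or "blue" in k else 16
    r=50 if lo==35 else 30
    Q=(np.abs(L[...,0]-c[0])<r)&(np.abs(L[...,1])<58)&(W[...,2]>lo)
    R=cv2.minAreaRect(L[Q].astype(np.float32)); print(k,np.round(R[0],1),np.round(R[1],1),round(R[2],1),"z med",np.round(np.median(W[Q][:,2]),1))
E
```

```text
clock: 31.2
ee_pos: [441.8, 302.9, 100.1]
tcp_rot: [-0.001, 0.724, 0.69, -0.003]
contact_force: [0.7, 0.6, 1.5]
width: 40.5
grasp_force: 0.0
clock: 31.7
ee_pos: [376.6, 144.9, 200.1]
tcp_rot: [0.001, 0.724, 0.69, 0.001]
contact_force: [-0.3, 0.4, 0.9]
width: 40.1
grasp_force: 0.0
clock: 31.9
ee_pos: [376.0, 145.8, 199.4]
tcp_rot: [0.0, 0.725, 0.689, 0.001]
contact_force: [0.0, 1.2, 0.0]
width: 40.2
grasp_force: 0.0
stoneY [-22.8  -0.7] [30.6 91.4] 0.3 z med 27.9
dresserY [-91.9  -2. ] [22.1 83.5] 1.2 z med 27.7
stickR [-56.4  -2.9] [101.3  25.8] 88.7 z med 30.5
pinkY [70.1 -1.8] [35.1 34.8] 2.7 z med 41.5
blueR [36.1  0.3] [34.5 34.9] 17.2 z med 42.7
```

View pics/top1.png

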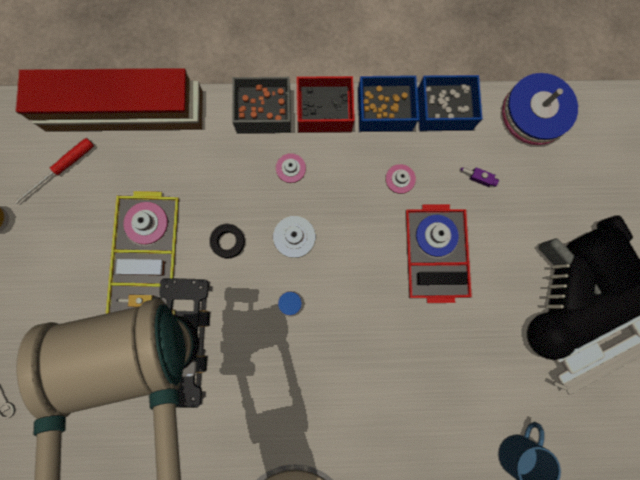

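The top view shows pink (146,222), stone (139,267) and dresser (138,300) in the yellow tray, and blue (438,235) and stick (441,278) in the red tray. All are centred in their bays at floor height. Cream, tape and jar haven't moved, and the arm is clear. Handing in.

```bash
python3 -c "
from cell import bot
print(bot.finish_job())"
```

```text
the job is handed in; nothing more can be done
None
```

Both kits are made up and handed in at about 32 s of the 109 s limit; a final top view showed all five parts in their bays at floor height, with the cream wheel, tape roll and jar unmoved, but the hand-in call returned no verdict.

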